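# Lay the lopsided valve pipe on the drip cradle

## Robot

A 6-joint arm with a two-finger parallel gripper is mounted at the origin on the work surface. World frame = base frame: x ahead of the robot, y to its left, z up, the work surface at z = 0. Lengths are in m, angles in rad, forces in N, time in s.
With the tool pointing down it reaches from about 0.35 to 1 m from the base axis. Payload 7.1 kg.
Tool frame: the origin (TCP) lies on the centre line of the jaws, within the pads' length; the fingertips stand 11 mm ahead of it and the grasp point (between the pads) lies 8 mm behind it; z points along the fingers, y is the line along which they close (so a half turn about z gives the same grasp; the last joint's range is limited). The gripper opens to 85 mm and grips with 20 to 120 N. Pads are 22 mm wide; open, the fingers measure 114 mm over their backs; the gripper's body (76 mm by 85 mm) begins 54 mm behind the grasp point. The pads swing forward as they close: fully open they stand 13 mm farther back than shut.
Start: joints at [-1.207, 0.423, 1.63, -0, 1.089, -0.019], TCP at [0.233, -0.58, 0.242] pointing down, gripper open.
Joint ranges: [-3, 3], [-0.9, 2.11], [0.09, 2.58], [-1.31, 4.45], [0.11, 2.69], [-2.54, 2.54]. Speed limits (rad/s): [2.39, 2.39, 3.01, 3.14, 3.14, 3.14].

## Interface

Orientations are given as a 3x3 rotation matrix whose columns are the frame's x, y, z axes.
In Python, from plant import observe, cams, ticket gives the robot as it stands.
- The arm moves only by the tool step_arm, never from a script. Its argument "commands" is a list of rows, each a list of 2 entries, a list of its own where there are three numbers: the shift along the tool's x, y, z scaled (see below), then the turn, a rotation vector about the tool's x, y, z scaled (see below). A call has 1 to 8 rows; each row shifts and turns the commanded pose from where the row before left it, along the tool's axes as they then stand; what a row does not reach is not made up. The controller multiplies each number of a shift by 0.12 m and each number of a turn by 90 degrees. A row lasts 1/8 s, in which the tool goes at most 62.5 mm and 10.7 degrees, less where a joint would pass 70% of its speed; a pose out of reach is approached as far as the arm can. A call with a number of a shift or a turn outside -1 to 1 is refused whole. A call with a gripper value outside its range is refused whole. "grip" is the closure, from 0 (fully open) to 1 (shut), set as the call begins (left out, the last holds). The fingers move at their own pace and stop on an object; "force" is the grip in N (left out, the last holds). Time passes only in rows, so rows that do not move let the fingers close. It gives the time, the measured TCP pose, the force, the opening and the grip force at its end, in the units of the state.
- observe(): the state, without advancing time (a new reading comes with each control period).
- cams.camera(name): name is "side" or "top"; returns a dict with "color" (480x640x3 uint8, red, green, blue), "range_z" (480x640 float32, m along the optical axis (not along the pixel's ray), 0 where there is no reading), "vertical_fov" (degrees; the focal length in pixels is half the picture's height over the tangent of half this angle, whatever the lens; pixels are square), "cx", "cy" (the principal point, pixels), "world_from_camera" (4x4, takes a point from camera to world coordinates). Camera axes: x right, y down, z forward; pixel columns grow to the right and rows downward; lengths in m; the calibration is good to about 2 mm. A picture is of the moment at which its call begins.
- ticket.close_job(): hands the job in; it is judged then, once.
The state is a dict: "time_s": time; "q": joint angles; "dq": joint speeds; "joint_efforts": joint torques, N m; "position": TCP position; "ee_rot": TCP orientation; "ft_force": force on the tool from outside, world axes, zero at the start; "moment": the same for the moment, N m; "width": opening from 0.0 (shut) to 1.0 (fully open); "gripper_force": force on a finger pad.
Only numpy, scipy, OpenCV 4.12 (cv2) and the standard library are available. Lean on these libraries where they do the work, as an engineer would, in place of code of your own. Each camera call takes 0.05 s, during which the arm holds its last target. There are 200 camera calls.

## Task

In the service van, pick up the long copper pipe that has the brass valve on one end, gripping it at its balance point so that it comes up level, and lay it level in the two V saddles of the steel cradle with the valve over the drip dish. Set it down in the saddles rather than dropping it, and leave the plain pipe (nuts on both ends, no valve) where it lies.

Things in the scene. Friction and masses are not known exactly. Their poses are not given: they have to be found in the camera images.
- tail_balance (a point): Balance point of the valve pipe, on its axis, 20 mm up: bare copper pipe 28 mm thick (grip here, fingers across), heavier at the end with a brass valve (60 mm long, 40 mm across flats, lever to 40 mm above the axis); brass nut (40 mm across, 22 mm long) on the other. 353 mm, 0.65-0.95 kg, lies level. x along the pipe to the valve, z up. From here 95 mm to the valve's centre, 215 mm to the nut's.
- tail_valve (a point): Centre of the brass valve on the valve pipe, on the pipe's axis, 95 mm along x from the balance point; same axes. The valve's near face is 65 mm from the balance point.
- cradle_seat (a point): Place for the balance point on the fixed steel cradle, on the axis of a pipe lying in its two V saddles, 75 mm above the bench. x along the grooves towards the round drip dish, z up. Saddles (8 mm thick, 90 degree V, mouth 50 mm, tips 83 mm high) at x +45 and -75 mm, fingers go between; dish (82 mm wide, top 24 mm high) at x +105 mm; foot 255 x 85 x 8 mm.
- plain_mid (a point): Middle of the plain pipe, to be left alone: same copper pipe, 28 mm thick, 350 mm long, a brass nut (40 mm across flats) on both ends, no valve. Point on its axis, 20 mm above the bench; x along the pipe, z up.

How it is judged:
On the way:
1. the valve pipe is held clear of the bench and level (within 10 degrees), gripped within 30 mm of its balance point along the pipe (height (world z) of tail_balance above 0.09 m and angle between tail_balance's own x axis and vertical between 1.396 and 1.745 rad and x of the grasp point in the frame of tail_balance between -0.03 and 0.03 m and contact force between the fingers and tail above 0.5 N), for 0.3 s.
At the end, for the whole second after the job is handed in: The valve pipe rests in both V saddles with its valve over the drip dish: balance point within 15 mm along the groove, 10 mm across and 10 mm in height of its place on the cradle, pipe within 10 degrees of the groove, still and released; the plain pipe is within 20 mm of where it was (x of tail_balance in the frame of cradle_seat between -0.015 and 0.015 m and y of tail_balance in the frame of cradle_seat between -0.01 and 0.01 m and z of tail_balance in the frame of cradle_seat between -0.01 and 0.01 m and angle between the x axis of tail_balance and the x axis of cradle_seat, either way round below 0.175 rad and x of tail_valve in the frame of cradle_seat above 0.05 m and linear speed of tail below 0.02 m/s and angular speed of tail below 0.1 rad/s and distance of plain_mid from where it was at the start of the episode below 0.02 m); the robot touches nothing.
It fails at once if the valve pipe is let go in the air (more than 17 mm above its place in the saddles) (height (world z) of tail_balance above 0.092 m and contact force between the fingers and tail below 0.05 N).
It fails at once if the valve pipe tips more than 20 degrees from level (angle between tail_balance's own x axis and vertical below 1.22 rad or angle between tail_balance's own x axis and vertical above 1.92 rad).
It fails at once if the plain pipe is moved more than 20 mm (distance of plain_mid from where it was at the start of the episode above 0.02 m).
It also fails if it takes over 40 s, if anything falls off the work surface, if the arm or the gripper's body presses on something with over 40 N, if the wrist force passes 120 N, or if a joint passes its speed limit or range.

## Working session

There is one attempt and no reset: what is moved stays moved. The work goes in short steps, Python scripts to look and compute and a tool call to move; the robot and the scene stay as the last step left them, time stands still between calls to the robot, and variables do not carry over. Pictures are saved under pics/ and viewed, at most 10 in all, crops included, and the job is handed in when it is done.

Besides the shell and the picture viewer there is one more tool, called after "Emit:" by a JSON object that holds its "method" and its "body", one argument or row to a line. step_arm: Moves the arm, as the interface text tells. Its arguments: {"type":"object","properties":{"commands":{"type":"array","items":{"type":"array"}},"grip":{"type":"number"},"force":{"type":"number"}},"required":["commands"]}

```bash
mkdir -p pics; cat > h.py <<'E'
import numpy as np, cv2
from plant import observe, cams, ticket
def shot(n):
    c=cams.camera(n); h,w=c["range_z"].shape
    f=h/2/np.tan(np.radians(c["vertical_fov"])/2)
    v,u=np.mgrid[:h,:w]; z=c["range_z"]
    P=np.stack([(u-c["cx"])/f*z,(v-c["cy"])/f*z,z,np.ones_like(z)],-1)@c["world_from_camera"].T
    P=P[...,:3].copy(); P[z<=0]=np.nan
    return c["color"],P
E
python3 - <<'E'
from h import *
s=observe(); print(s["time_s"],s["position"],s["ee_rot"],s["width"])
for n in("top","side"):
    c,P=shot(n); cv2.imwrite(f"pics/{n}0.png",c[...,::-1]); np.save(f"{n}0.npy",P)
E
```

```text
0.0 [ 0.23327918 -0.57924081  0.24152349] [[ 9.27622991e-01  3.73517446e-01 -5.51989582e-04]
 [ 3.73517852e-01 -9.27621835e-01  1.46475333e-03]
 [ 3.50733325e-05 -1.56491683e-03 -9.99998775e-01]] 1.002114411633488
```

View pics/top0.png

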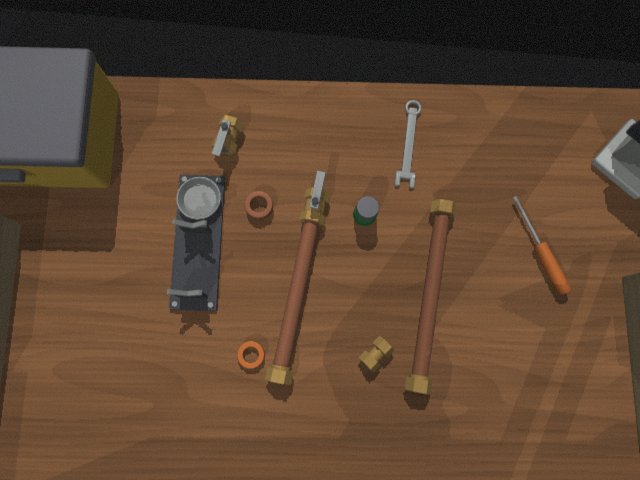

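View pics/side0.png

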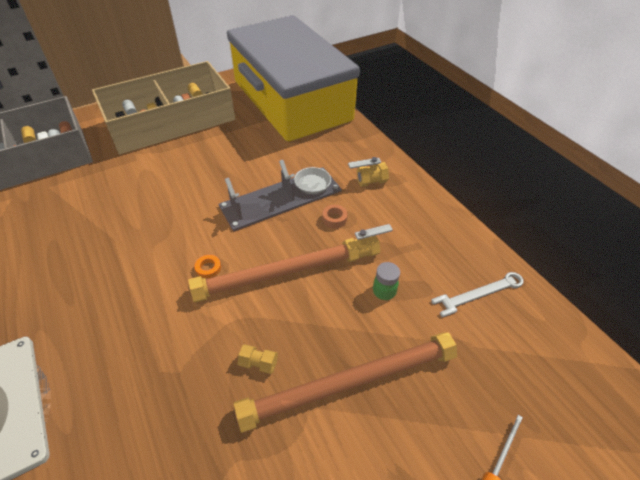

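The top view shows the valve pipe from its nut (280,375) to its valve (314,205). The plain pipe lies at (442,208)-(418,385). The cradle has its dish at (199,200) and saddles near rows 223 and 293. The side view agrees.

```bash
python3 - <<'E'
from h import *
c=cv2.imread("pics/top0.png"); P=np.load("top0.npy")
hsv=cv2.cvtColor(c,cv2.COLOR_BGR2HSV)
m=np.zeros(c.shape[:2],np.uint8); cv2.line(m,(285,352),(306,240),1,26)
X=P[(m>0)&(P[...,2]>.022)]; print("pipe n",len(X),"zmax",np.percentile(X[:,2],[50,98]))
xy=X[:,:2]; vx,vy,x0,y0=cv2.fitLine(xy.astype(np.float32),cv2.DIST_HUBER,0,.001,.001).ravel()
d=np.array([vx,vy]); o=np.array([x0,y0])
m2=np.zeros_like(m); cv2.line(m2,(277,392),(322,165),1,50)
Y=P[(m2>0)&(P[...,2]>.012)][:,:3]
valve=np.nanmedian(P[200:215,308:320].reshape(-1,3),0)[:2]
if d@(valve-o)<0:d=-d
s=(Y[:,:2]-o)@d; t=(Y[:,:2]-o)@np.array([-d[1],d[0]])
k=(abs(t)<.024); print("span",s[k].min(),s[k].max(), "dir",d,"o",o,"bench",np.nanmedian(P[400:450,150:250,2]))
# profile of half width & height along s
for a in np.arange(s[k].min(),s[k].max(),.01):
    q=k&(s>=a)&(s<a+.01)
    if q.any(): print(round(a,3),q.sum(),"t",t[q].min().round(3),t[q].max().round(3),"z",np.percentile(Y[q,2],95).round(3))
# cradle
R=P[170:320,160:235].reshape(-1,3)
F=R[(R[:,2]>.004)&(R[:,2]<.013)]; (fc,fs,fa)=cv2.minAreaRect(F[:,:2].astype(np.float32)); print("foot",fc,fs,fa)
D=R[(R[:,2]>.018)&(R[:,2]<.03)]; print("dish",len(D),cv2.minEnclosingCircle(D[:,:2].astype(np.float32)))
S=R[(R[:,2]>.055)]; 
for h in (1,0):
    q=S[(S[:,0]>fc[0])==bool(h)]; print("saddle",len(q),q.mean(0),q.min(0),q.max(0))
    tip=q[q[:,2]>.074]; print(" tips",len(tip),cv2.minAreaRect(tip[:,:2].astype(np.float32)))
Z=np.load("side0.npy").reshape(-1,3)
S=Z[(Z[:,2]>.06)&(Z[:,2]<.09)&(np.hypot(Z[:,0]-fc[0],Z[:,1]-fc[1])<.14)]
for h in (1,0):
    q=S[(S[:,0]>fc[0])==bool(h)]; print("side saddle",len(q),q.mean(0),q.min(0),q.max(0))
E
```

```text
pipe n 2115 zmax [0.03178863 0.03625567]
span -0.15319114259991795 0.22729012438948834 dir [ 0.9831237 -0.1829418] o [0.51960367 0.02796932] bench 8.883053478203617e-05
-0.153 136 t -0.022 0.023 z 0.042
-0.143 158 t -0.022 0.024 z 0.042
-0.133 141 t -0.022 0.023 z 0.042
-0.123 100 t -0.014 0.015 z 0.036
-0.113 93 t -0.013 0.014 z 0.035
-0.103 94 t -0.013 0.015 z 0.035
-0.093 94 t -0.013 0.014 z 0.035
-0.083 94 t -0.013 0.014 z 0.036
-0.073 92 t -0.013 0.014 z 0.036
-0.063 92 t -0.013 0.014 z 0.036
-0.053 88 t -0.013 0.014 z 0.036
-0.043 90 t -0.013 0.014 z 0.036
-0.033 91 t -0.014 0.014 z 0.036
-0.023 86 t -0.013 0.014 z 0.035
-0.013 92 t -0.013 0.014 z 0.036
-0.003 89 t -0.013 0.014 z 0.036
0.007 87 t -0.014 0.014 z 0.035
0.017 86 t -0.013 0.014 z 0.035
0.027 89 t -0.013 0.014 z 0.035
0.037 84 t -0.013 0.014 z 0.035
0.047 85 t -0.014 0.014 z 0.035
0.057 87 t -0.013 0.014 z 0.036
0.067 83 t -0.013 0.014 z 0.035
0.077 85 t -0.013 0.014 z 0.036
0.087 85 t -0.014 0.014 z 0.035
0.097 81 t -0.014 0.014 z 0.035
0.107 84 t -0.014 0.014 z 0.036
0.117 79 t -0.014 0.014 z 0.036
0.127 80 t -0.0
[... 525 characters left out ...]
ddle 189 [0.63854807 0.21319292 0.06905439] [0.63461989 0.1830584  0.05502629] [0.64385702 0.24029774 0.08394372]
 tips 59 ((0.639051616191864, 0.21170032024383545), (0.05732497572898865, 0.008565508760511875), 89.1699447631836)
saddle 177 [0.51896684 0.21471768 0.06927939] [0.51490559 0.18461068 0.0551062 ] [0.52340478 0.24148646 0.08240656]
 tips 64 ((0.5190121531486511, 0.21305739879608154), (0.05690716579556465, 0.00750762689858675), 89.21991729736328)
side saddle 90 [0.63965565 0.2169058  0.07179802] [0.635664   0.18300214 0.06026943] [0.6449781  0.23914466 0.0829216 ]
side saddle 89 [0.51999368 0.21909726 0.0721363 ] [0.51594836 0.18229081 0.06000268] [0.52440492 0.23952362 0.08237559]
```

Measured points:

| Item | Value | Check |
|---|---|---|
| Balance point | (0.591, 0.015) | Valve-face and nut-end estimates agree to 1 mm |
| Pipe yaw | -10.5° | |
| Cradle seat | (0.594, 0.212) | Saddle spacing 120 mm, as specified |
| Groove yaw | about -0.7° | |

Next I turn the tool by 32.5° and move across.

Emit:
{"method": "step_arm", "body": {
  "commands": [
    [[0, 0, 0], [0, 0, 0.09]],
    [[0, 0, 0], [0, 0, 0.09]],
    [[0, 0, 0], [0, 0, 0.09]],
    [[0, 0, 0], [0, 0, 0.09]],
    [[0.145, -0.387, 0], [0, 0, 0]],
    [[0.145, -0.387, 0], [0, 0, 0]],
    [[0.145, -0.387, 0], [0, 0, 0]],
    [[0.145, -0.387, 0], [0, 0, 0]]
  ],
  "grip": 0,
  "force": 80
}}

```text
time_s: 1.1
position: [0.3361, -0.4082, 0.242]
ee_rot: [[0.983, -0.182, -0.0], [-0.182, -0.983, 0.0], [-0.0, -0.0, -1.0]]
ft_force: [2.0, -0.4, 0.0]
width: 0.996
gripper_force: 0.0
```

Emit:
{"method": "step_arm", "body": {
  "commands": [
    [[0.145, -0.387, 0], [0, 0, 0]],
    [[0.145, -0.387, 0], [0, 0, 0]],
    [[0.145, -0.387, 0], [0, 0, 0]],
    [[0.145, -0.387, 0], [0, 0, 0]],
    [[0.145, -0.387, 0], [0, 0, 0]],
    [[0.145, -0.387, 0], [0, 0, 0]],
    [[0.145, -0.387, 0], [0, 0, 0]],
    [[0.145, -0.387, 0], [0, 0, 0]]
  ]
}}

```text
time_s: 2.1
position: [0.5405, -0.0681, 0.2421]
ee_rot: [[0.983, -0.182, -0.0], [-0.182, -0.983, -0.0], [-0.0, 0.0, -1.0]]
ft_force: [0.0, -1.2, -0.3]
width: 0.999
gripper_force: 0.0
```

```bash
cat >> h.py <<'E'
def go(xy,z,yaw):
    s=observe(); R=np.array(s["ee_rot"]); p=np.array(s["position"])
    d=R.T@(np.r_[xy,z]-p); y=np.degrees(np.arctan2(R[1,0],R[0,0]))
    print("t",s["time_s"],"p",p.round(4),"yaw",y.round(2),"tilt",R[:,2].round(4),"w",round(s["width"],3),"gf",s["gripper_force"],"F",np.round(s["ft_force"],1))
    print("shift/0.12",(d/.12).round(3),"turn z/90",round((y-yaw)/90,4))
E
python3 -c "
from h import *
go([.5914,.0146],.12,-10.54)"
```

```text
t 2.1 p [ 0.5405 -0.0681  0.2421] yaw -10.46 tilt [-3.e-04 -0.e+00 -1.e+00] w 0.999 gf 0.0 F [ 0.  -1.2 -0.3]
shift/0.12 [ 0.292 -0.755  1.017] turn z/90 0.0009
```

Emit:
{"method": "step_arm", "body": {
  "commands": [
    [[0.14, -0.38, 0], [0, 0, 0]],
    [[0.15, -0.375, 0.1], [0, 0, 0]],
    [[0, 0, 0.3], [0, 0, 0]],
    [[0, 0, 0.3], [0, 0, 0]],
    [[0, 0, 0.3], [0, 0, 0]],
    [[0, 0, 0], [0, 0, 0]],
    [[0, 0, 0], [0, 0, 0]]
  ]
}}

```text
time_s: 2.98
position: [0.5913, 0.0131, 0.1232]
ee_rot: [[0.983, -0.182, 0.001], [-0.182, -0.983, 0.0], [0.001, -0.0, -1.0]]
ft_force: [-0.8, -0.5, 1.0]
width: 0.998
gripper_force: 0.0
```

```bash
python3 - <<'E'
from h import *
go([.5914,.0146],.017,-10.54)
c,P=shot("side"); cv2.imwrite("pics/side1.png",c[...,::-1])
E
```

```text
t 2.975 p [0.5913 0.0131 0.1232] yaw -10.47 tilt [ 9.e-04  0.e+00 -1.e+00] w 0.998 gf 0.0 F [-0.8 -0.5  1. ]
shift/0.12 [-0.003 -0.013  0.885] turn z/90 0.0008
```

View pics/side1.png

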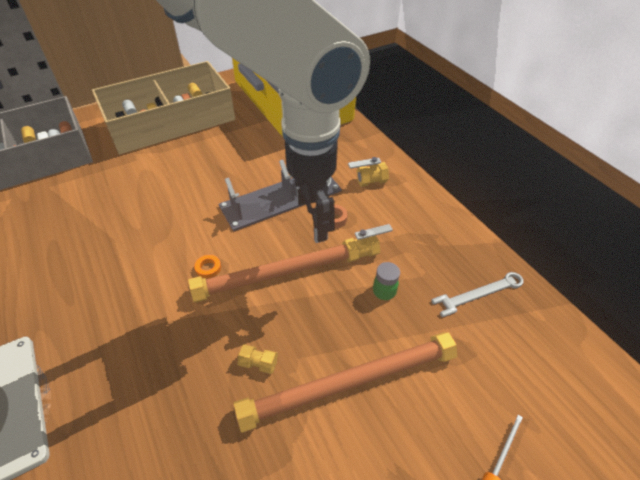

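The open gripper, with its tip at (321,238), hangs straddling the pipe just short of the valve, whose near face is at (347,248). That is where I expected it, so I descend and close.

Emit:
{"method": "step_arm", "body": {
  "commands": [
    [[0, -0.012, 0.2], [0, 0, 0]],
    [[0, 0, 0.2], [0, 0, 0]],
    [[0, 0, 0.2], [0, 0, 0]],
    [[0, 0, 0.15], [0, 0, 0]],
    [[0, 0, 0.1], [0, 0, 0]],
    [[0, 0, 0.03], [0, 0, 0]],
    [[0, 0, 0], [0, 0, 0]],
    [[0, 0, 0], [0, 0, 0]]
  ]
}}

```text
time_s: 4.03
position: [0.5915, 0.0145, 0.0174]
ee_rot: [[0.983, -0.182, 0.001], [-0.182, -0.983, 0.0], [0.001, -0.0, -1.0]]
ft_force: [0.3, -0.7, -0.3]
width: 0.999
gripper_force: 0.0
```

Emit:
{"method": "step_arm", "body": {
  "commands": [
    [[0, 0, 0], [0, 0, 0]],
    [[0, 0, 0], [0, 0, 0]],
    [[0, 0, 0], [0, 0, 0]],
    [[0, 0, 0], [0, 0, 0]],
    [[0, 0, 0], [0, 0, 0]],
    [[0, 0, 0], [0, 0, 0]],
    [[0, 0, 0], [0, 0, 0]],
    [[0, 0, 0], [0, 0, 0]]
  ],
  "grip": 1,
  "force": 80
}}

```text
time_s: 5.03
position: [0.591, 0.0143, 0.0172]
ee_rot: [[0.983, -0.182, 0.0], [-0.182, -0.983, -0.0], [0.0, 0.0, -1.0]]
ft_force: [-1.7, -2.0, 5.0]
width: 0.299
gripper_force: 78.2
```

Emit:
{"method": "step_arm", "body": {
  "commands": [
    [[0, 0, -0.05], [0, 0, 0]],
    [[0, 0, -0.1], [0, 0, 0]],
    [[0, 0, -0.1], [0, 0, 0]],
    [[0, 0, 0], [0, 0, 0]],
    [[0, 0, 0], [0, 0, 0]]
  ]
}}

```text
time_s: 5.65
position: [0.5909, 0.0145, 0.0468]
ee_rot: [[0.983, -0.182, 0.0], [-0.182, -0.983, 0.0], [0.0, -0.0, -1.0]]
ft_force: [0.3, -0.1, -8.9]
width: 0.302
gripper_force: 79.6
```

```bash
cat >> h.py <<'E'
def pipe(img,P,s):
    "copper/brass points near the held pipe: slope and span along tool x"
    hsv=cv2.cvtColor(img,cv2.COLOR_RGB2HSV); R=np.array(s["ee_rot"]); p=np.array(s["position"])
    L=(P-p)@R
    k=(abs(L[...,1])<.024)&(abs(L[...,2]+.008)<.04)&(L[...,0]>-.28)&(L[...,0]<.17)&(P[...,2]>p[2]-.035)
    X=L[k]; a=X[(abs(X[:,1])<.006)&(X[:,0]>-.18)&(X[:,0]<-.03)]
    b=X[(X[:,0]<-.03)&(X[:,0]>-.19)]
    print("span",np.percentile(X[:,0],[.3,99.7]).round(4),"slope deg(z)",np.degrees(np.arctan(np.polyfit(a[:,0],a[:,2],1)[0])).round(2),
     "yaw fit",np.polyfit(b[:,0],b[:,1],1).round(4),"topz med",np.median(a[:,2]).round(4),len(a))
E
python3 - <<'E'
from h import *
go([.5914,.0146],.16,-10.54); s=observe(); print(s["moment"])
for n in("top","side"):
    c,P=shot(n); pipe(c,P,s)
    if n=="side": cv2.imwrite("pics/side2.png",c[...,::-1])
E
```

```text
t 5.65 p [0.5909 0.0145 0.0468] yaw -10.47 tilt [ 1.e-04  0.e+00 -1.e+00] w 0.302 gf 79.56739783287048 F [ 0.3 -0.1 -8.9]
shift/0.12 [ 0.004 -0.001 -0.943] turn z/90 0.0008
[ 0.0237417   0.09877879 -0.04484505]Traceback (most recent call last):
  File "<stdin>", line 4, in <module>
  File "h.py", line 22, in pipe
    print("span",np.percentile(X[:,0],[.3,99.7]).round(4),"slope deg(z)",np.degrees(np.arctan(np.polyfit(a[:,0],a[:,2],1)[0])).round(2),
                                                                                              ~~~~~~~~~~^^^^^^^^^^^^^^^^^
    raise TypeError("expected non-empty vector for x")
TypeError: expected non-empty vector for x
```

```bash
python3 - <<'E'
from h import *
s=observe(); c,P=shot("side"); pipe(c,P,s); cv2.imwrite("pics/side2.png",c[...,::-1])
E
```

```text
span [-0.2233  0.1534] slope deg(z) 0.04 yaw fit [0.0037 0.0064] topz med -0.0178 486
```

View pics/side2.png

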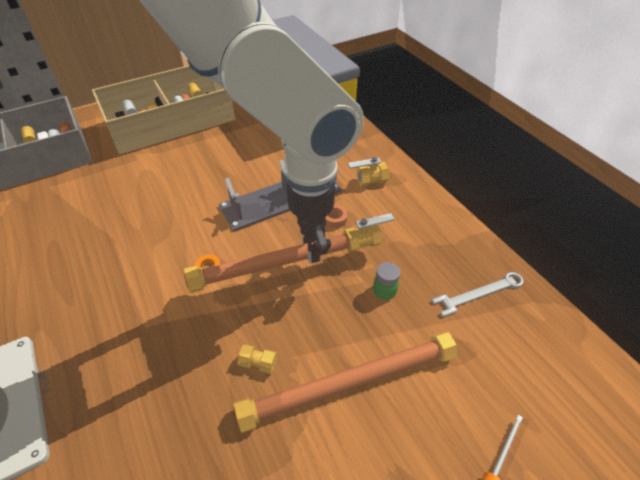

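The pipe is up and level: slope 0.0°, with the nut at (195,278) and the valve at (363,237). The grip is within about 3 mm of the balance point. I raise it and turn to the groove direction.

Emit:
{"method": "step_arm", "body": {
  "commands": [
    [[0, 0, -0.1], [0, 0, 0]],
    [[0, 0, -0.2], [0, 0, 0]],
    [[0, 0, -0.2], [0, 0, 0]],
    [[0, 0, -0.2], [0, 0, 0]],
    [[0, 0, -0.15], [0, 0, -0.027]],
    [[0, 0, -0.08], [0, 0, -0.027]],
    [[0, 0, 0], [0, 0, -0.027]],
    [[0, 0, 0], [0, 0, -0.027]]
  ]
}}

```text
time_s: 6.75
position: [0.5908, 0.0145, 0.1591]
ee_rot: [[1.0, -0.012, 0.0], [-0.012, -1.0, -0.0], [0.0, -0.0, -1.0]]
ft_force: [0.1, 0.6, -7.8]
width: 0.298
gripper_force: 79.6
```

Emit:
{"method": "step_arm", "body": {
  "commands": [
    [[0, -0.1, 0], [0, 0, 0]],
    [[0, -0.25, 0], [0, 0, 0]],
    [[0, -0.3, 0], [0, 0, 0]],
    [[0, -0.3, 0], [0, 0, 0]],
    [[0, -0.3, 0], [0, 0, 0]],
    [[0, -0.25, 0], [0, 0, 0]],
    [[0, -0.1, 0], [0, 0, 0]],
    [[0, 0, 0], [0, 0, 0]]
  ]
}}

```text
time_s: 7.75
position: [0.5931, 0.2073, 0.1583]
ee_rot: [[1.0, -0.012, -0.0], [-0.012, -1.0, -0.0], [-0.0, 0.0, -1.0]]
ft_force: [0.2, -0.8, -9.6]
width: 0.298
gripper_force: 80.0
```

```bash
python3 - <<'E'
from h import *
go([.5925,.212],.105,-.7); s=observe(); c,P=shot("side"); pipe(c,P,s); cv2.imwrite("pics/side3.png",c[...,::-1])
E
```

```text
t 7.75 p [0.5931 0.2073 0.1583] yaw -0.68 tilt [-2.e-04 -2.e-04 -1.e+00] w 0.298 gf 79.98609781265259 F [ 0.2 -0.8 -9.6]
shift/0.12 [-0.006 -0.039  0.444] turn z/90 0.0002
span [-0.2239  0.1517] slope deg(z) 0.08 yaw fit [0.004  0.0084] topz med -0.018 382
```

View pics/side3.png

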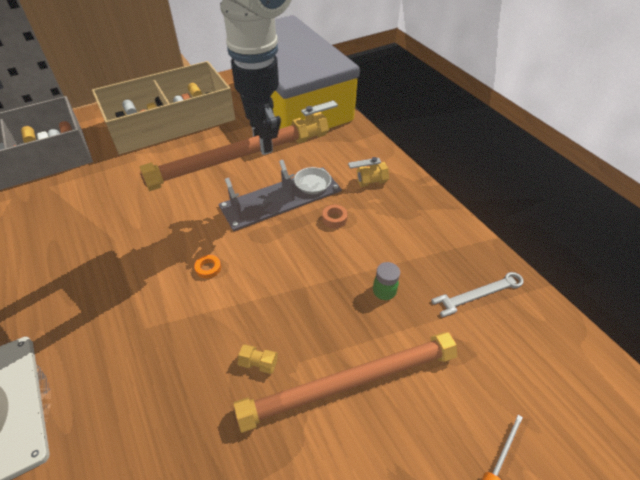

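The pipe is held level above the cradle, with the nut at (151,176), the valve at (311,127), and the dish below at (312,180). I lower it in stages.

Emit:
{"method": "step_arm", "body": {
  "commands": [
    [[-0.005, -0.037, 0.1], [0, 0, 0]],
    [[0, 0, 0.15], [0, 0, 0]],
    [[0, 0, 0.13], [0, 0, 0]],
    [[0, 0, 0.06], [0, 0, 0]],
    [[0, 0, 0], [0, 0, 0]],
    [[0, 0, 0], [0, 0, 0]]
  ]
}}

```text
time_s: 8.55
position: [0.5934, 0.211, 0.1059]
ee_rot: [[1.0, -0.013, 0.001], [-0.013, -1.0, 0.0], [0.001, -0.0, -1.0]]
ft_force: [0.3, 1.0, -8.8]
width: 0.299
gripper_force: 80.0
```

```bash
python3 - <<'E'
from h import *
go([.5925,.212],.072,-.7)
E
```

```text
t 8.55 p [0.5934 0.211  0.1059] yaw -0.75 tilt [ 8.e-04  3.e-04 -1.e+00] w 0.299 gf 80.01323461532593 F [ 0.3  1.  -8.8]
shift/0.12 [-0.008 -0.008  0.283] turn z/90 -0.0006
```

Emit:
{"method": "step_arm", "body": {
  "commands": [
    [[-0.005, -0.006, 0.08], [0, 0, 0]],
    [[0, 0, 0.07], [0, 0, 0]],
    [[0, 0, 0.05], [0, 0, 0]],
    [[0, 0, 0.03], [0, 0, 0]],
    [[0, 0, 0.02], [0, 0, 0]],
    [[0, 0, 0.015], [0, 0, 0]],
    [[0, 0, 0], [0, 0, 0]],
    [[0, 0, 0], [0, 0, 0]]
  ]
}}

```text
time_s: 9.55
position: [0.5925, 0.2117, 0.0739]
ee_rot: [[1.0, -0.013, 0.0], [-0.013, -1.0, 0.0], [0.0, -0.0, -1.0]]
ft_force: [-0.4, -0.5, -8.3]
width: 0.298
gripper_force: 80.1
```

Emit:
{"method": "step_arm", "body": {
  "commands": [
    [[0, 0, 0.008], [0, 0, 0]],
    [[0, 0, 0.008], [0, 0, 0]],
    [[0, 0, 0], [0, 0, 0]],
    [[0, 0, 0], [0, 0, 0]]
  ]
}}

```text
time_s: 10.05
position: [0.5925, 0.2117, 0.0724]
ee_rot: [[1.0, -0.013, 0.0], [-0.013, -1.0, 0.0], [0.0, -0.0, -1.0]]
ft_force: [-2.8, -1.5, 0.2]
width: 0.301
gripper_force: 80.9
```

Contact: the saddles now carry the whole weight. I release.

Emit:
{"method": "step_arm", "body": {
  "commands": [
    [[0, 0, 0], [0, 0, 0]],
    [[0, 0, 0], [0, 0, 0]],
    [[0, 0, 0], [0, 0, 0]],
    [[0, 0, 0], [0, 0, 0]],
    [[0, 0, 0], [0, 0, 0]],
    [[0, 0, 0], [0, 0, 0]],
    [[0, 0, 0], [0, 0, 0]],
    [[0, 0, 0], [0, 0, 0]]
  ],
  "grip": 0,
  "force": 20
}}

```text
time_s: 11.05
position: [0.5923, 0.2117, 0.0718]
ee_rot: [[1.0, -0.013, -0.0], [-0.013, -1.0, 0.0], [-0.0, -0.0, -1.0]]
ft_force: [-0.5, -0.6, 0.4]
width: 1.001
gripper_force: 0.0
```

Emit:
{"method": "step_arm", "body": {
  "commands": [
    [[0, 0, -0.1], [0, 0, 0]],
    [[0, 0, -0.2], [0, 0, 0]],
    [[0, 0, -0.25], [0, 0, 0]],
    [[0, 0, -0.25], [0, 0, 0]],
    [[0, 0, -0.25], [0, 0, 0]],
    [[0, 0, -0.2], [0, 0, 0]],
    [[0, 0, 0], [0, 0, 0]],
    [[0, 0, 0], [0, 0, 0]]
  ]
}}

```text
time_s: 12.05
position: [0.5919, 0.2115, 0.2214]
ee_rot: [[1.0, -0.013, -0.001], [-0.013, -1.0, -0.0], [-0.001, 0.0, -1.0]]
ft_force: [0.1, -0.5, 0.5]
width: 1.005
gripper_force: 0.0
```

```bash
python3 - <<'E'
from h import *
s=observe(); print(s["width"],s["position"],s["ft_force"])
c,P=shot("side"); cv2.imwrite("pics/side4.png",c[...,::-1])
X=P.reshape(-1,3); k=(abs(X[:,1]-.212)<.03)&(X[:,2]>.06)&(X[:,2]<.1)&(X[:,0]>.33)&(X[:,0]<.76)
X=X[k]; print("span",np.percentile(X[:,0],[.3,99.7]))
n=X[X[:,0]<.39]; print("nut",n.min(0),n.max(0))
b=X[(X[:,0]>.4)&(X[:,0]<.65)]; print("pipe",np.percentile(b[:,2],97),np.polyfit(b[:,0],b[:,1],1))
for a in(.4,.45,.48,.56,.6,.62): q=b[abs(b[:,0]-a)<.01]; print(a,len(q),q[:,2].max() if len(q) else 0)
E
```

```text
1.0047767030834451 [0.59188467 0.21152549 0.22141687] [ 0.12785165 -0.49596446  0.53107743]
span [0.36853465 0.72031651]
nut [0.36760754 0.18937921 0.06023754] [0.38998327 0.23300574 0.09861527]
pipe 0.09124042959664698 [-0.00880943  0.20938036]
0.4 84 0.09159262110141586
0.45 161 0.09189786478173656
0.48 153 0.09237075953128016
0.56 140 0.09232777660768032
0.6 138 0.09244429780942853
0.62 124 0.09141118672293469
```

View pics/side4.png

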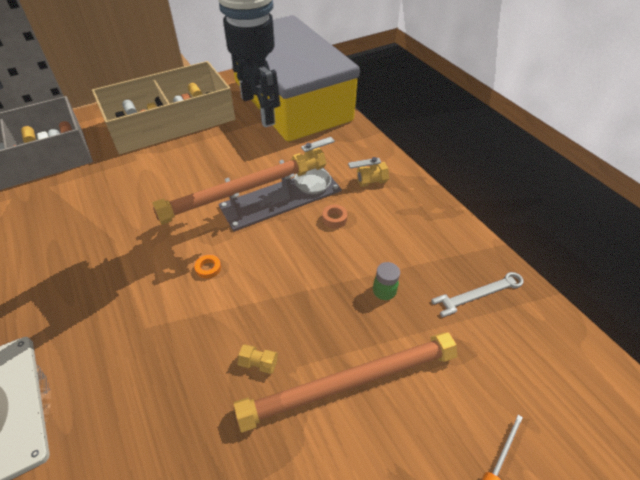

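The pipe rests level in both saddles, with the nut at (164,210) and the valve at (309,160) over the dish. The balance point is at x ≈ 0.594, matching the seat. The plain pipe has not moved and the gripper is clear, so I hand in.

```bash
python3 -c "
from h import *
print(ticket.close_job())"
```

```text
the job is handed in; nothing more can be done
None
```

The valve pipe lies level in both V saddles with its valve over the drip dish, the plain pipe was not touched, and the job is handed in at about 12 s; no verdict came back.

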